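# Pack a blood tube into its transport canister

### The job

Get the purple-capped blood tube ready for dispatch by building up its transport canister in the well of the orange carrier: first stand the white base in the well, then the grey insert in the base, then the purple tube in the insert, and last put the yellow cover over it all so that it sits fully down on the base's shoulder. Keep the tube upright and lower it in, do not let it drop. Leave the red and blue tubes and the bottle where they are.

Things in the scene. Friction and masses are not known exactly. Their poses are not given: they have to be found in the camera images.
- case: Fixed orange carrier base: a square shallow tray 142 x 142 mm, 36 mm high, filled with a grey liner whose top is 34 mm above the bench. In the liner's middle is one round well, 58 mm in diameter and 16 mm deep (its floor is 18 mm above the bench). Origin: on the bench at the centre of the tray, straight below the centre of the well; z up, x and y along its sides; the steel latches are on the +y and -y sides. Its place and yaw vary.
- canister_base: Loose white round canister base, 60 mm high, 110 g, standing upright on the bench. From below: foot 52 mm in diameter and 18 mm high (chamfered, fits the well and stands on its floor); body 62 mm in diameter from 18 to 48 mm; then a neck 52 mm in diameter from 48 to 60 mm. The step at 48 mm is the shoulder on which the cover sits. Open at the top: bore 47 mm in diameter, its floor 20 mm above the underside. Origin: centre of the underside, z up along its axis.
- insert: Loose grey round tube insert, 42 mm in diameter, 85 mm high, 80 g, standing upright on the bench; lower edge chamfered. In its top a hole 17 mm in diameter with a 25 mm flared mouth, its floor 43 mm above the underside (42 mm deep). Seated in the canister base, its underside is 20 mm above the base's underside and it stands 45 mm out of the base. Origin: centre of the underside, z up along its axis.
- purple_tube: Loose sealed blood tube with purple cap and white label, 80 mm high, 15 g: tube 13 mm in diameter with a rounded bottom, cap 17 mm in diameter from 60 to 80 mm. It stands upright in one of the rack's holes. Fully down in the insert, its underside is 43 mm above the insert's underside and 37 mm of it stands out. Origin: centre of the underside, z up along its axis.
- cover: Loose yellow round cover, like a tall beaker turned over: 62 mm outer diameter, 104 mm high, closed flat top, 90 g, standing on the bench mouth down. Inside 57 mm in diameter and 100 mm deep, wall 2.5 mm, rim chamfered inside. It goes down over tube, insert and the base's neck; fully home its rim is on the base's shoulder, 48 mm above the base's underside. Origin: centre of the mouth (its underside), z up along its axis.
- rack: Fixed black tube rack, 66 mm along x, 160 mm along y, 45 mm high, with two rows of five holes 16 mm in diameter and 35 mm deep (floor 10 mm above the bench) at x = -13.5 and 13.5 mm and y = -54, -27, 0, 27, 54 mm. The three tubes stand in the holes at (-13.5, -54), (13.5, 0) and (-13.5, 54) mm in changing order, their tops 90 mm above the bench. Origin: on the bench at the centre of the rack, z up. Its place and yaw vary.
- red_tube: Blood tube with red cap, same size as the purple one, standing in the rack; to be left alone. Origin: centre of the underside.
- blue_tube: Blood tube with light blue cap, same size as the purple one, standing in the rack; to be left alone. Origin: centre of the underside.
- bottle: Off-white bottle with blue cap, 54 mm in diameter, 125 mm high, standing on the bench beyond the canister parts; to be left alone. Origin: centre of the underside.
Not all that is in view belongs to the job. Leave any pink look-alike of the insert alone.

How it is judged:
By the outcome, as a careful person would: the job done as asked, in the order asked, and still so for the second after the job is handed in, with the robot touching nothing.
It also fails if it takes over 112 s, if anything falls off the work surface, if the arm or the gripper's body presses on something with over 40 N, if the wrist force passes 120 N, or if a joint passes its speed limit or range.

### The arm

A 6-joint arm with a two-finger parallel gripper is mounted at the origin on the work surface. World frame = base frame: x ahead of the robot, y to its left, z up, the work surface at z = 0. Lengths are in m, angles in degrees, forces in N, time in s.
With the tool pointing down it reaches from about 0.35 to 0.875 m from the base axis. Payload 4.2 kg.
Tool frame: the origin (TCP) lies at the very end of the fingers, on their centre line; the grasp point (between the pads) lies 19 mm behind it; z points along the fingers, x is the direction in which the jaws open and shut, and the axes are right-handed (so a half turn about z gives the same grasp; the last joint's range is limited). The gripper opens to 87 mm and grips with 3 to 60 N. Pads are 19 mm wide; open, the fingers measure 117 mm over their backs; the gripper's body (75 mm by 190 mm) begins 51 mm behind the grasp point.
Start: joints at [-55.829, 22.042, 0.453, 0, -68.411, -14.817], TCP at [0.207, -0.59, 0.223] pointing down, gripper open.
Joint ranges: [-179.83, 179.83], [-69.29, 118.12], [-61.27, 80.66], [-181.25, 117.63], [-171.15, -9.14], [-177.46, 177.46]. Speed limits (degrees/s): [159.86, 159.86, 180, 180, 180, 180].

### API

Orientations are given as a 3x3 rotation matrix whose columns are the frame's x, y, z axes.
In Python, from station import sense, capture, finish_job gives the robot as it stands.
- The arm moves only by the shell command python3 -m crank 'ROWS' [OPENING]. ROWS is JSON, a list of rows, each a list of 4 numbers: the shift along the tool's x, y, z in m, then the turn about the tool's z in rad. A call has 1 to 5 rows; each row shifts and turns the commanded pose from where the row before left it, along the tool's axes as they then stand; what a row does not reach is not made up. A row lasts 1/12 s, in which the tool goes at most 41.7 mm and 7.16 degrees, less where a joint would pass 70% of its speed; a pose out of reach is approached as far as the arm can. A call with a gripper value outside its range is refused whole. OPENING is the finger opening in m, from 0 to 0.087, set as the call begins (- or left out, the last holds). The fingers move at their own pace and stop on an object; the grip force is fixed at half the most. Time passes only in rows, so rows that do not move let the fingers close. It gives the time, the measured TCP pose, the force and the opening at its end, in the units of the state.
- sense(): the state, without advancing time (a new reading comes with each control period).
- capture(name): name is "scene" or "top"; returns a dict with "pixels" (384x512x3 uint8, red, green, blue), "depth" (384x512 float32, m along the optical axis (not along the pixel's ray), 0 where there is no reading), "fx", "fy", "cx", "cy" (pixels), "world_from_camera" (4x4, takes a point from camera to world coordinates). Camera axes: x right, y down, z forward; pixel columns grow to the right and rows downward; lengths in m; the calibration is good to about 2 mm. A picture is of the moment at which its call begins.
- finish_job(): hands the job in, once; it reports no verdict.
The state is a dict: "time_s": time; "joints": joint angles; "joint_velocities": joint speeds; "effort": joint torques, N m; "tcp_pos": TCP position; "ee_rot": TCP orientation; "wrist_force": force on the tool from outside, world axes, zero at the start; "moment": the same for the moment, N m; "gripper_width": opening from 0.0 (shut) to 1.0 (fully open).
Only numpy, scipy, OpenCV 4.12 (cv2) and the standard library are available. Lean on these libraries where they do the work, as an engineer would, in place of code of your own. Each camera call takes 0.05 s, during which the arm holds its last target.

## Working session

There is one attempt and no reset: what is moved stays moved. The work goes in short steps, Python scripts to look and compute and a shell command to move; the robot and the scene stay as the last step left them, time stands still between calls to the robot, and variables do not carry over. Pictures are saved under pics/ and viewed, and the job is handed in when it is done.

```bash
ls; mkdir -p pics
python3 - <<'E'
from station import sense,capture
import cv2,numpy as np,pickle
s=sense();print(s['time_s'],s['tcp_pos'],s['ee_rot'],s['wrist_force'],s['gripper_width'])
for n in('scene','top'):
    c=capture(n);pickle.dump(c,open(n+'.pkl','wb'))
    cv2.imwrite(f'pics/{n}0.png',c['pixels'][:,:,::-1])
    print(n,c['fx'],c['cx'],c['cy'],np.round(c['world_from_camera'],3))
E
```

```text
pics
0.0 [ 0.20693413 -0.58909941  0.22145913] [[-3.31179372e-01  9.43567484e-01 -7.91154190e-04]
 [ 9.43565285e-01  3.31180310e-01  2.03861798e-03]
 [ 2.18558833e-03 -7.13574050e-05 -9.99997609e-01]] [-0.21273357  0.88236161  0.01144651] 0.999566642475629
scene 467.0601699986947 251.27334831322037 193.60008194709064 [[ 0.853  0.382 -0.355  1.046]
 [ 0.521 -0.651  0.552 -0.631]
 [-0.02  -0.656 -0.754  0.907]
 [ 0.     0.     0.     1.   ]]
top 387.8305256307 257.5747458981718 189.95511779383264 [[ 0.01  -0.993  0.116  0.503]
 [-1.    -0.009  0.009  0.023]
 [-0.008 -0.116 -0.993  1.157]
 [ 0.     0.     0.     1.   ]]
```

View pics/scene0.png

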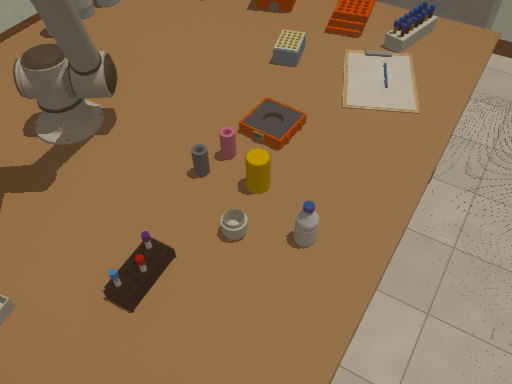

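View pics/top0.png

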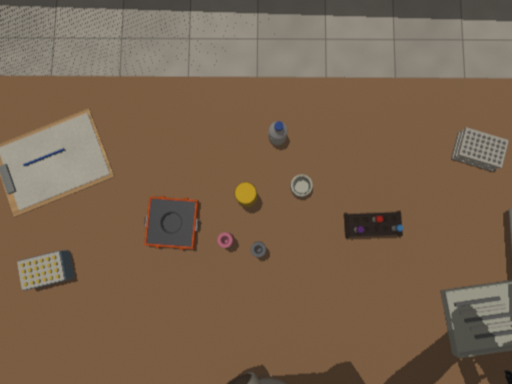

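Scene view: purple tube is at (146,238), grey insert (201,160), pink look-alike (228,143), cover (258,172), base (234,225), carrier (272,122), bottle (306,225). Top view: purple cap (359,230), grey insert (259,250), pink (225,240). Next I'll enlarge and measure.

```bash
cat > h.py <<'E'
import numpy as np,cv2,pickle
from station import sense,capture
def cloud(c):
    d=c['depth'];v,u=np.indices(d.shape)
    P=np.stack([(u-c['cx'])*d/c['fx'],(v-c['cy'])*d/c['fy'],d],-1)
    T=c['world_from_camera'];return P@T[:3,:3].T+T[:3,3]
def crop(c,u0,v0,u1,v1,name,k=6):
    im=c['pixels'][v0:v1,u0:u1,::-1];cv2.imwrite(name,cv2.resize(im,None,fx=k,fy=k,interpolation=cv2.INTER_CUBIC))
def box(P,d,x,y,r,z0,z1):
    m=(d>0)&(np.hypot(P[...,0]-x,P[...,1]-y)<r)&(P[...,2]>z0)&(P[...,2]<z1);return m
def circ(p):
    from scipy.optimize import least_squares
    (cx,cy),r=cv2.minEnclosingCircle(p[:,:2].astype(np.float32)*1000)
    return cx/1000,cy/1000,r/1000
E
python3 - <<'E'
from h import *
for n in('scene','top'):
    c=pickle.load(open(n+'.pkl','rb'));P=cloud(c);d=c['depth']
    pts={'scene':dict(purple=(146,236),red=(141,259),blue=(113,273),ins=(201,150),pink=(228,132),cover=(258,156),base=(234,222),case=(255,118),bott=(308,206),table=(180,220),well=(273,118)),
     'top':dict(purple=(359,230),red=(377,219),blue=(399,228),ins=(259,249),pink=(225,240),cover=(246,194),base=(301,185),case=(155,205),bott=(279,128),table=(200,150),well=(171,222))}[n]
    for k,(u,v) in pts.items(): print(n,k,np.round(P[v,u],3))
c=pickle.load(open('top.pkl','rb'));crop(c,220,110,420,260,'pics/topcrop.png',4)
c=pickle.load(open('scene.pkl','rb'));crop(c,90,90,290,310,'pics/scenecrop.png',2)
crop(c,90,210,190,310,'pics/rackcrop.png',6)
E
```

```text
scene purple [ 0.527 -0.251  0.088]
scene red [ 0.559 -0.304  0.092]
scene blue [ 0.531 -0.358  0.092]
scene ins [0.464 0.04  0.075]
scene pink [0.487 0.133 0.075]
scene cover [0.619 0.069 0.105]
scene base [ 0.641 -0.082  0.024]
scene case [0.494 0.26  0.035]
scene bott [ 0.802 -0.026  0.125]
scene table [ 0.514 -0.131  0.003]
scene well [0.529 0.304 0.017]
top purple [ 0.52  -0.245  0.092]
top red [ 0.55  -0.296  0.089]
top blue [ 0.526 -0.355  0.088]
top ins [0.464 0.027 0.044]
top pink [0.489 0.125 0.043]
top cover [0.614 0.064 0.105]
top base [ 0.651 -0.095  0.022]
top case [0.587 0.331 0.036]
top bott [ 0.795 -0.025  0.122]
top table [0.757 0.209 0.007]
top well [0.539 0.287 0.018]
```

View pics/topcrop.png

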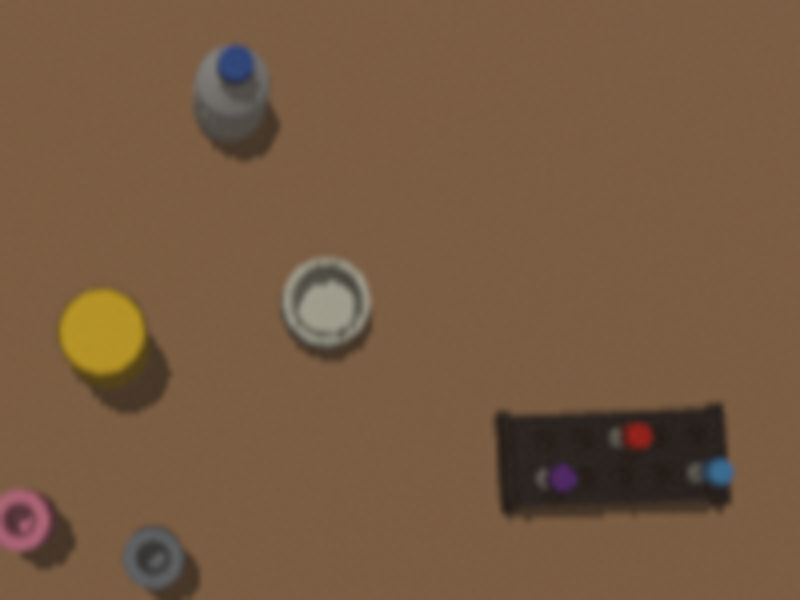

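View pics/rackcrop.png

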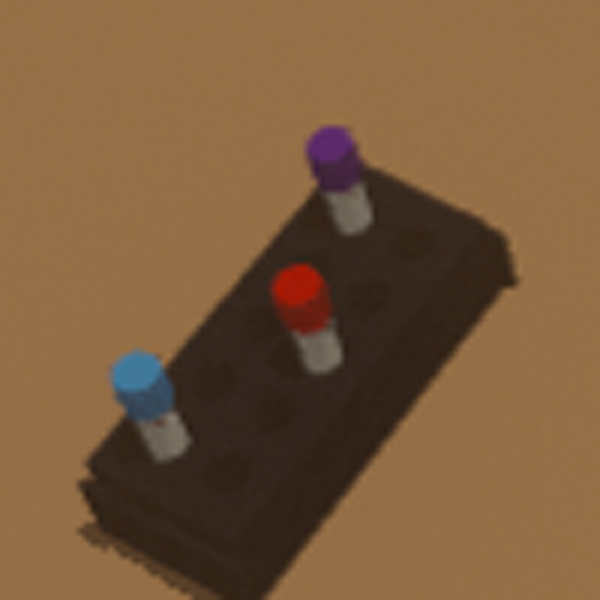

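```bash
cat >> h.py <<'E'
def ray(c,u,v,z):
    T=c['world_from_camera'];u=np.asarray(u,float);v=np.asarray(v,float)
    r=np.stack([(u-c['cx'])/c['fx'],(v-c['cy'])/c['fy'],np.ones_like(u)],-1)@T[:3,:3].T
    t=(z-T[2,3])/r[...,2];return T[:3,3]+r*t[...,None]
def top_circle(c,x,y,R,z,dz=.008):
    P=cloud(c);d=c['depth'];m=box(P,d,x,y,R+.015,z-dz,z+dz)
    v,u=np.nonzero(m);p=ray(c,u,v,z)
    hull=cv2.convexHull(p[:,:2].astype(np.float32)*1000)[:,0]
    (a,b),r=cv2.minEnclosingCircle(hull)
    from scipy.optimize import least_squares
    s=least_squares(lambda q:np.hypot(hull[:,0]-q[0],hull[:,1]-q[1])-(R*1000),[a,b],loss='soft_l1').x
    return (round(a,1),round(b,1),round(r,1)),np.round(s,1),len(u)
E
python3 - <<'E'
from h import *
O=dict(purple=(.522,-.247,.0085,.09),red=(.553,-.3,.0085,.09),blue=(.527,-.356,.0085,.09),ins=(.470,.027,.021,.085),cover=(.616,.066,.031,.104),base=(.645,-.09,.026,.06),bott=(.8,-.025,.015,.125),pink=(.489,.125,.021,.085))
for n in('scene','top'):
    c=pickle.load(open(n+'.pkl','rb'))
    for k,a in O.items(): print(n,k,top_circle(c,*a))
c=pickle.load(open('scene.pkl','rb'));crop(c,230,90,310,150,'pics/sc_case.png',10)
c=pickle.load(open('top.pkl','rb'));crop(c,135,185,210,260,'pics/top_case.png',8)
E
```

```text
scene purple ((524.7, -248.9, 11.7), array([ 523.6, -249.6]), 61)
scene red ((553.0, -303.7, 11.8), array([ 553.8, -302.3]), 63)
scene blue ((529.3, -358.3, 11.8), array([ 529.2, -356.9]), 69)
scene ins ((467.0, 28.0, 25.0), array([467.4,  29.4]), 172)
scene cover ((621.0, 63.5, 34.2), array([620.9,  64.5]), 390)
scene base ((654.7, -93.6, 32.0), array([649.5, -92.6]), 143)
scene bott ((801.5, -24.9, 15.8), array([803.4, -25.2]), 106)
scene pink ((491.5, 119.9, 24.9), array([492. , 121.4]), 147)
top purple ((522.7, -248.3, 8.7), array([ 522.9, -248.3]), 34)
top red ((553.2, -300.9, 8.7), array([ 553.1, -301. ]), 34)
top blue ((528.7, -355.2, 9.0), array([ 529.3, -355.2]), 34)
top ins ((466.7, 30.6, 20.9), array([466.7,  30.7]), 156)
top cover ((619.5, 66.7, 30.9), array([619.5,  66.5]), 398)
top base ((647.5, -91.7, 28.0), array([649.1, -92.4]), 65)
top bott ((802.1, -22.7, 13.5), array([802.2, -24.9]), 71)
top pink ((491.6, 122.4, 21.0), array([491.9, 122.4]), 159)
```

View pics/sc_case.png

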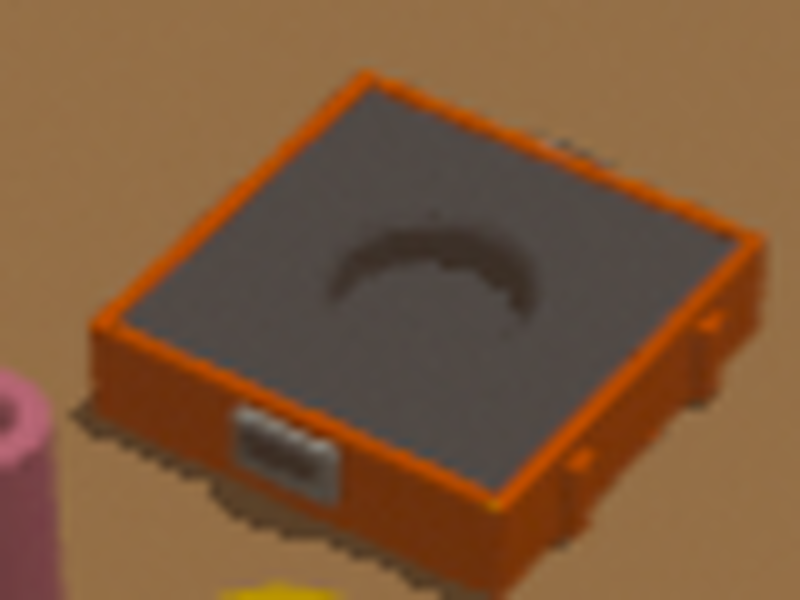

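View pics/top_case.png

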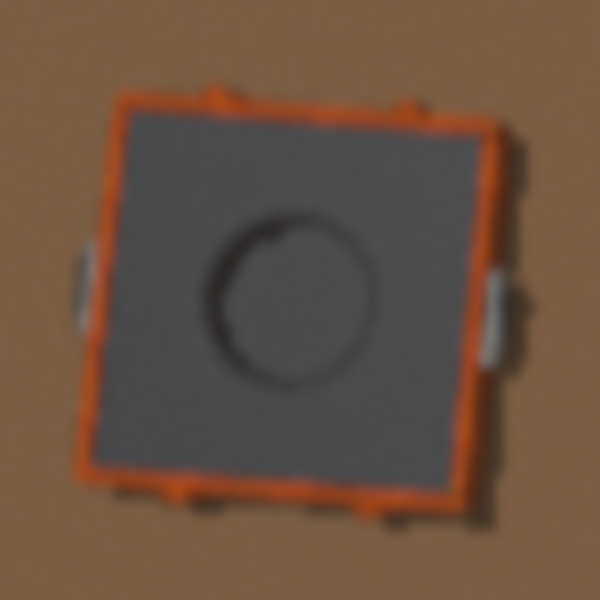

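Run:
```python
from h import *
def go(n,pts,k,o,z):
    c=pickle.load(open(n+'.pkl','rb'));p=(np.array(pts)+.5)/k-.5+o
    q=ray(c,p[:,0],p[:,1],z)[:,:2];return q
for n,pts,k,o in(('scene',[(365,72),(767,238),(500,510),(91,327)],10,(230,90)),('top',[(118,94),(501,123),(467,514),(79,485)],8,(135,185))):
    q=go(n,pts,k,o,.036);print(n,np.round(q*1000,1),q.mean(0)*1000,[np.linalg.norm(q[i]-q[i-1])*1000 for i in range(4)],[np.degrees(np.arctan2(*(q[i]-q[i-1])[::-1])) for i in range(4)])
print(go('top',[(291,300),(205,300),(377,300),(291,210),(291,390)],8,(135,185),.034)*1000)
# reprojection check of base rim, and refined rack yaw from tubes
t=np.array([[522.9,-248.3],[553.1,-301],[529.3,-355.2]]);print(np.diff(t,axis=0))
```

```text
scene [[472.5 359.7]
 [612.6 350.6]
 [602.2 210.6]
 [464.  219.1]] [537.8498305  284.98707224] [np.float64(140.89766521624287), np.float64(140.33228008637218), np.float64(140.40257774625564), np.float64(138.47033609499223)] [np.float64(86.5375665805544), np.float64(-3.7193023593686445), np.float64(-94.2217279903208), np.float64(176.48720139315725)]
top [[612.4 348.2]
 [603.1 208.4]
 [462.5 216.6]
 [471.4 356.3]] [537.37294379 282.37550631] [np.float64(141.26257569550785), np.float64(140.18930047317915), np.float64(140.83384745117536), np.float64(139.95479837881575)] [np.float64(-3.263169374280767), np.float64(-93.80758109179406), np.float64(176.64281665423846), np.float64(86.36710606144032)]
[[538.35844189 282.93770434]
 [538.05752516 314.10328429]
 [538.65922602 251.78585786]
 [570.91657387 284.10778553]
 [506.01881979 281.77547601]]
[[ 30.2 -52.7]
 [-23.8 -54.2]]
```

```bash
python3 -m crank '[[0,0,0,0.1126],[0,0,0,0.1126],[0,0,0,0.1126],[0,0,0,0]]' 0.087
python3 - <<'E'
from h import *
s=sense();print(s['tcp_pos'],s['ee_rot'].round(4),s['joints'])
E
```

```text
time_s: 0.43
tcp_pos: [0.207, -0.5893, 0.2219]
ee_rot: [[0.002, 1.0, -0.0], [1.0, -0.002, 0.001], [0.001, -0.0, -1.0]]
wrist_force: [-0.5, -0.4, 0.2]
gripper_width: 1.001
[ 0.2070217  -0.58930083  0.22189598] [[ 2.0e-03  1.0e+00 -4.0e-04]
 [ 1.0e+00 -2.0e-03  1.3e-03]
 [ 1.3e-03 -4.0e-04 -1.0e+00]] [-5.58302078e+01  2.20696960e+01  4.08234741e-01 -2.12641407e-02
 -6.84126261e+01 -3.42770307e+01]
```

Turned so that tool x = world +y, tool y = world +x, tool z = down. Next, over the base.

```bash
R='x'; python3 -m crank '[[0.029,0.026,0,0],[0.029,0.026,0,0],[0.029,0.026,0,0],[0.029,0.026,0,0],[0.029,0.026,0,0]]' >/dev/null; python3 -m crank '[[0.029,0.026,0,0],[0.029,0.026,0,0],[0.029,0.026,0,0],[0.029,0.026,0,0],[0.029,0.026,0,0]]'|grep tcp; python3 -m crank '[[0.029,0.026,0,0],[0.029,0.026,0,0],[0.029,0.026,0,0],[0.029,0.026,0,0],[0.029,0.026,0,0]]'; python3 -m crank '[[0.029,0.026,0,0],[0.029,0.026,0,0],[0,0,0,0],[0,0,0,0]]'
```

```text
tcp_pos: [0.468, -0.2979, 0.2225]
time_s: 1.68
tcp_pos: [0.598, -0.1529, 0.2224]
ee_rot: [[-0.004, 1.0, -0.0], [1.0, 0.004, 0.0], [0.0, -0.0, -1.0]]
wrist_force: [0.6, 0.1, -0.2]
gripper_width: 1.005
time_s: 2.02
tcp_pos: [0.6498, -0.0948, 0.2211]
ee_rot: [[-0.005, 1.0, -0.002], [1.0, 0.005, 0.0], [0.0, -0.002, -1.0]]
wrist_force: [-0.6, -0.0, 0.3]
gripper_width: 0.998
```

```bash
python3 -m crank '[[0.002,0,0.04,0],[0,0,0.04,0],[0,0,0.03,0],[0,0,0.02,0],[0,0,0,0]]'
python3 - <<'E'
from h import *
c=capture('top');crop(c,250,120,400,240,'pics/over_base.png',5)
c=capture('scene');crop(c,170,150,310,260,'pics/over_base_s.png',5)
E
```

```text
time_s: 2.43
tcp_pos: [0.6445, -0.0957, 0.087]
ee_rot: [[0.001, 1.0, -0.011], [1.0, -0.001, 0.0], [0.0, -0.011, -1.0]]
wrist_force: [-0.8, 0.1, -0.5]
gripper_width: 1.0
```

View pics/over_base_s.png

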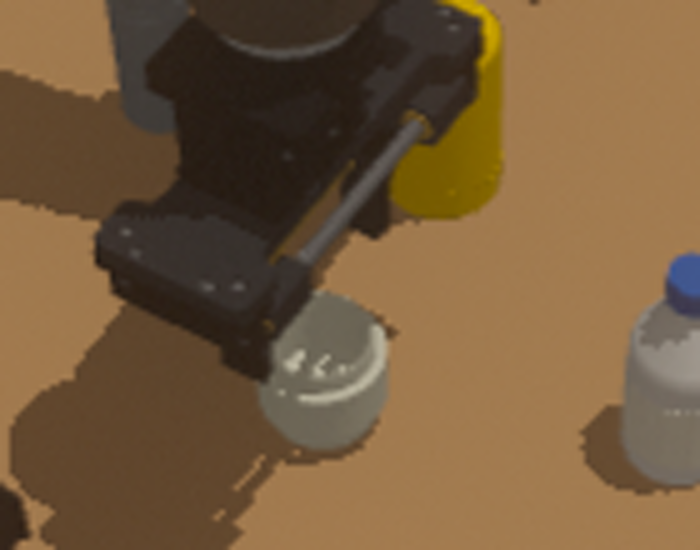

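The view shows the gripper straddling the base (crop (325,370)), with the cover clear of the body. Checking the settled pose before descending.

```bash
python3 -m crank '[[0,0,0,0],[0,0,0,0]]'
```

```text
time_s: 2.7
tcp_pos: [0.6504, -0.095, 0.0951]
ee_rot: [[-0.0, 1.0, 0.004], [1.0, 0.0, -0.0], [-0.0, 0.004, -1.0]]
wrist_force: [-0.4, 0.6, -0.3]
gripper_width: 0.999
```

```bash
python3 -m crank '[[0.001,0,0.015,0],[0.001,0,0.02,0],[0,0,0.02,0],[0,0,0.013,0],[0,0,0,0]]';python3 -m crank '[[0,0,0,0],[0,0,0,0],[0,0,0,0]]'
```

```text
time_s: 3.12
tcp_pos: [0.6478, -0.0926, 0.023]
ee_rot: [[0.0, 1.0, -0.003], [1.0, -0.0, 0.0], [0.0, -0.003, -1.0]]
wrist_force: [-1.5, 0.1, -0.3]
gripper_width: 1.001
time_s: 3.37
tcp_pos: [0.6505, -0.0926, 0.0266]
ee_rot: [[-0.0, 1.0, 0.004], [1.0, 0.0, 0.0], [0.0, 0.004, -1.0]]
wrist_force: [-0.4, 0.2, 0.6]
gripper_width: 0.997
```

```bash
python3 -m crank '[[0,-0.001,0.004,0],[0,0,0,0],[0,0,0,0],[0,0,0,0]]'; python3 -m crank '[[0,0,0,0],[0,0,0,0],[0,0,0,0],[0,0,0,0],[0,0,0,0]]' 0.04;python3 -m crank '[[0,0,0,0],[0,0,0,0],[0,0,0,0]]'
```

```text
time_s: 3.7
tcp_pos: [0.6482, -0.0926, 0.0207]
ee_rot: [[-0.0, 1.0, 0.0], [1.0, 0.0, -0.0], [-0.0, 0.0, -1.0]]
wrist_force: [0.1, 0.4, -1.0]
gripper_width: 1.002
time_s: 4.12
tcp_pos: [0.6481, -0.0926, 0.0205]
ee_rot: [[0.0, 1.0, -0.0], [1.0, -0.0, 0.0], [0.0, -0.0, -1.0]]
wrist_force: [-0.8, 0.4, -1.2]
gripper_width: 0.705
time_s: 4.37
tcp_pos: [0.6482, -0.0926, 0.0205]
ee_rot: [[-0.0, 1.0, -0.0], [1.0, 0.0, 0.0], [0.0, -0.0, -1.0]]
wrist_force: [-1.0, 0.7, -0.3]
gripper_width: 0.697
```

```bash
python3 -m crank '[[0,0,-0.02,0],[0,0,-0.04,0],[0,0,-0.04,0],[0,0,-0.04,0],[0,0,-0.02,0]]'; python3 -m crank '[[0.0376,-0.011,0,0],[0.0376,-0.011,0,0],[0.0376,-0.011,0,0],[0.0376,-0.011,0,0],[0.0376,-0.011,0,0]]';python3 -m crank '[[0.0376,-0.011,0,0],[0.0376,-0.011,0,0],[0.0376,-0.011,0,0],[0.0376,-0.011,0,0],[0.0376,-0.011,0,0]]'; python3 -m crank '[[0,0,0,0],[0,0,0,0],[0,0,0,0],[0,0,0,0],[0,0,0,0]]'
```

```text
time_s: 4.78
tcp_pos: [0.6501, -0.093, 0.1864]
ee_rot: [[-0.001, 1.0, 0.008], [1.0, 0.001, -0.001], [-0.001, 0.008, -1.0]]
wrist_force: [0.6, 0.1, -0.8]
gripper_width: 0.702
time_s: 5.2
tcp_pos: [0.5919, 0.0967, 0.1803]
ee_rot: [[0.001, 1.0, -0.001], [1.0, -0.001, 0.0], [0.0, -0.001, -1.0]]
wrist_force: [0.3, 0.4, -1.2]
gripper_width: 0.698
time_s: 5.62
tcp_pos: [0.5369, 0.2849, 0.1803]
ee_rot: [[0.0, 1.0, -0.001], [1.0, -0.0, -0.0], [-0.0, -0.001, -1.0]]
wrist_force: [0.2, 0.5, -1.2]
gripper_width: 0.699
time_s: 6.03
tcp_pos: [0.5384, 0.282, 0.1805]
ee_rot: [[0.002, 1.0, -0.0], [1.0, -0.002, -0.0], [-0.0, -0.0, -1.0]]
wrist_force: [1.0, 0.6, -1.9]
gripper_width: 0.704
```

```bash
python3 -m crank '[[0,0,0.03,0],[0,0,0.035,0],[0,0,0.03,0],[0,0,0.018,0],[0,0,0,0]]'; python3 -m crank '[[0,0,0,0],[0,0,0,0],[0,0,0,0],[0,0,0,0],[0,0,0,0]]';  python3 - <<'E'
from h import *
c=capture('top');pickle.dump(c,open('t1.pkl','wb'));crop(c,120,170,220,270,'pics/t1.png',6)
c=capture('scene');pickle.dump(c,open('s1.pkl','wb'));crop(c,220,80,320,160,'pics/s1.png',8)
E
```

```text
time_s: 6.45
tcp_pos: [0.5358, 0.28, 0.0628]
ee_rot: [[0.003, 1.0, -0.008], [1.0, -0.003, -0.006], [-0.006, -0.008, -1.0]]
wrist_force: [-0.9, -1.8, -0.6]
gripper_width: 0.696
time_s: 6.87
tcp_pos: [0.5387, 0.2838, 0.069]
ee_rot: [[0.0, 1.0, 0.002], [1.0, -0.0, 0.002], [0.002, 0.002, -1.0]]
wrist_force: [0.5, 0.2, -1.1]
gripper_width: 0.699
```

View pics/t1.png

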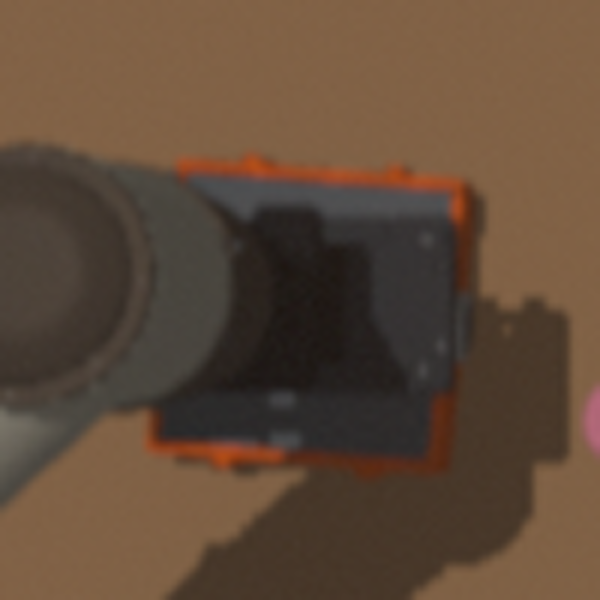

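View pics/s1.png

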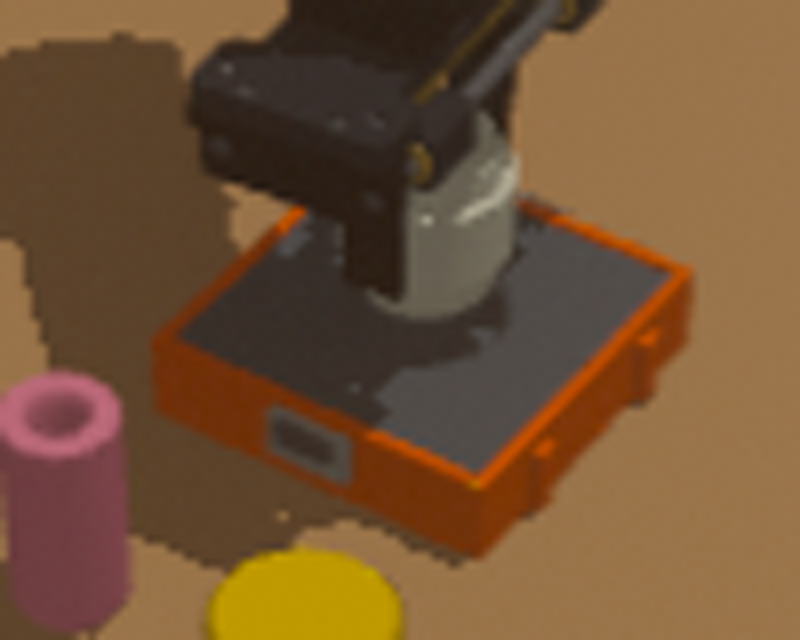

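The base hangs over the middle of the tray and is upright. I'll lower it while watching the force.

```bash
python3 -m crank '[[0,0,0.006,0],[0,0,0.006,0],[0,0,0.006,0],[0,0,0,0],[0,0,0,0]]'; python3 -m crank '[[0,0,0.004,0],[0,0,0.004,0],[0,0,0.002,0],[0,0,0,0],[0,0,0,0]]'
```

```text
time_s: 7.38
tcp_pos: [0.5378, 0.283, 0.0486]
ee_rot: [[-0.0, 1.0, -0.001], [1.0, 0.0, -0.001], [-0.001, -0.001, -1.0]]
wrist_force: [-0.0, -0.6, -1.7]
gripper_width: 0.699
time_s: 7.8
tcp_pos: [0.5381, 0.2833, 0.0394]
ee_rot: [[-0.0, 1.0, -0.0], [1.0, 0.0, -0.0], [-0.0, -0.0, -1.0]]
wrist_force: [0.4, 0.3, -0.5]
gripper_width: 0.701
```

```bash
python3 -m crank '[[0,0,0.001,0],[0,0,0,0],[0,0,0,0]]';python3 -m crank '[[0,0,0,0],[0,0,0,0],[0,0,0,0],[0,0,0,0],[0,0,0,0]]' 0.087; python3 -m crank '[[0,0,-0.02,0],[0,0,-0.035,0],[0,0,-0.04,0],[0,0,-0.04,0],[0,0,-0.04,0]]'; python3 -m crank '[[-0.04,-0.01,0,0],[-0.04,-0.01,0,0],[-0.04,-0.01,0,0],[-0.04,-0.01,0,0],[-0.04,-0.01,0,0]]'; python3 -m crank '[[0,0,0,0],[0,0,0,0],[0,0,0,0]]'
python3 - <<'E'
from h import *
c=capture('top');pickle.dump(c,open('t2.pkl','wb'));crop(c,120,170,220,270,'pics/t2.png',6);print(top_circle(c,.538,.2835,.026,.078))
cv2.imwrite('pics/t2full.png',c['pixels'][:,:,::-1])
c=capture('scene');pickle.dump(c,open('s2.pkl','wb'));crop(c,220,80,320,160,'pics/s2.png',8);print(top_circle(c,.538,.2835,.026,.078))
E
```

```text
time_s: 8.05
tcp_pos: [0.5382, 0.2834, 0.0387]
ee_rot: [[0.0, 1.0, 0.0], [1.0, -0.0, 0.0], [0.0, 0.0, -1.0]]
wrist_force: [-0.6, 1.3, -2.1]
gripper_width: 0.699
time_s: 8.47
tcp_pos: [0.5383, 0.2834, 0.0388]
ee_rot: [[-0.0, 1.0, 0.0], [1.0, 0.0, 0.0], [0.0, 0.0, -1.0]]
wrist_force: [0.3, 0.4, 0.5]
gripper_width: 0.957
time_s: 8.88
tcp_pos: [0.5379, 0.2831, 0.2156]
ee_rot: [[-0.0, 1.0, 0.0], [1.0, 0.0, -0.0], [-0.0, 0.0, -1.0]]
wrist_force: [0.6, 1.4, -0.4]
gripper_width: 1.0
time_s: 9.3
tcp_pos: [0.4872, 0.0817, 0.2138]
ee_rot: [[-0.001, 1.0, 0.001], [1.0, 0.001, 0.0], [0.0, 0.001, -1.0]]
wrist_force: [1.2, -1.1, 0.4]
gripper_width: 0.999
time_s: 9.55
tcp_pos: [0.4885, 0.0834, 0.214]
ee_rot: [[0.001, 1.0, 0.001], [1.0, -0.001, 0.001], [0.001, 0.001, -1.0]]
wrist_force: [0.1, -0.9, 0.5]
gripper_width: 0.998
((539.3, 281.7, 26.3), array([539.8, 281.7]), 61)
((541.0, 280.7, 30.2), array([541.5, 279.5]), 115)
```

View pics/t2.png

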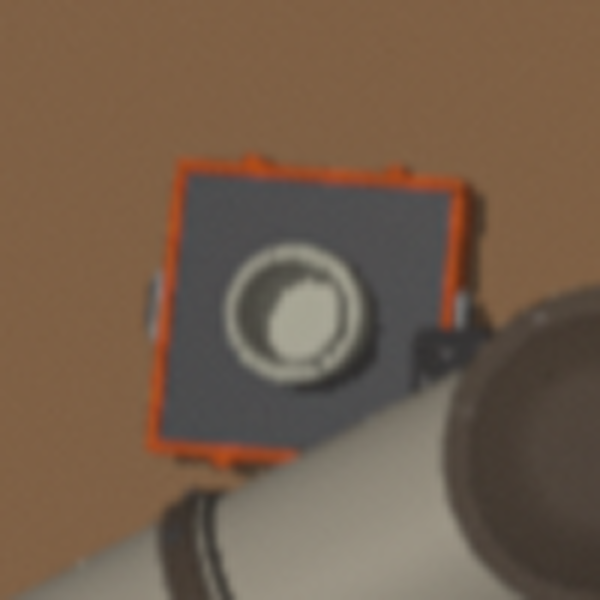

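View pics/s2.png

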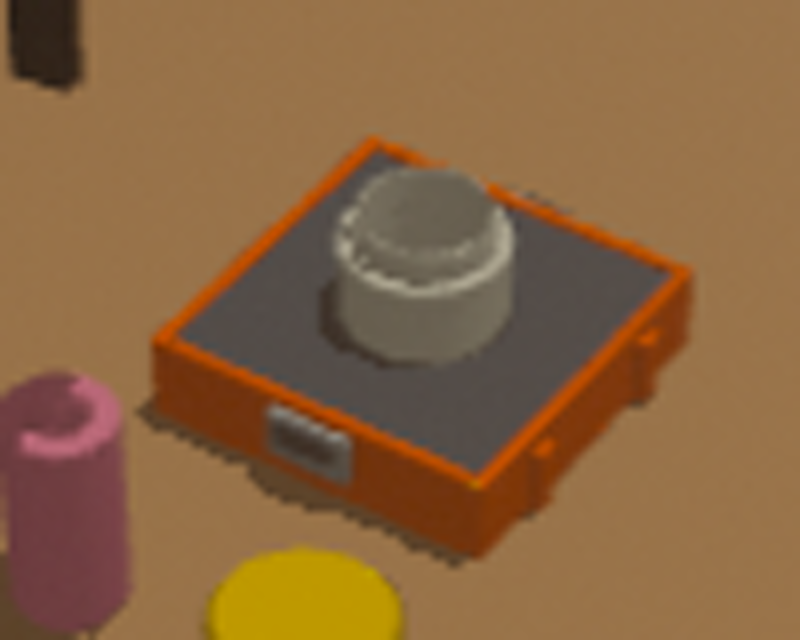

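Run:
```python
from h import *
c=pickle.load(open('t2.pkl','rb'))
u,v=(np.array([295,312])+.5)/6-.5+[120,170];print(ray(c,u,v,.066))
P=cloud(c);m=box(P,c['depth'],.538,.283,.05,.055,.1)
vv,uu=np.nonzero(m);p=ray(c,uu,vv,.066)[:,:2]*1000
print(cv2.minEnclosingCircle(cv2.convexHull(p.astype(np.float32))))
w=ray(c,u,v,.018);print(np.median(P[box(P,c['depth'],.538,.283,.012,0,.1)][:,2]))
c=pickle.load(open('s2.pkl','rb'))
# shoulder circle outline pixels from crop: left 335, right 515 at y~ 240; front edge 295
q=(np.array([[335,240],[515,240],[425,298]])+.5)/8-.5+[220,80];print(ray(c,q[:,0],q[:,1],.066))
```

```text
[0.53862943 0.28174055 0.066     ]
((539.7942504882812, 281.58306884765625), 32.01960372924805)
0.037702379815329534
[[0.51048504 0.26847718 0.066     ]
 [0.56551974 0.30024808 0.066     ]
 [0.55372389 0.25685113 0.066     ]]
```

```bash
python3 -m crank '[[-0.0267,-0.011,0.02,0],[-0.0267,-0.0105,0.03,0],[0,0,0.02,0],[0,0,0,0],[0,0,0,0]]' 0.07;python3 -m crank '[[0,0,0.03,0],[0,0,0.03,0],[0,0,0.026,0],[0,0,0.01,0],[0,0,0,0]]'; python3 -m crank '[[0,0,0,0],[0,0,0,0],[0,0,0,0],[0,0,0,0]]'
```

```text
time_s: 10.07
tcp_pos: [0.4671, 0.0306, 0.1432]
ee_rot: [[-0.002, 1.0, -0.001], [1.0, 0.002, -0.001], [-0.001, -0.001, -1.0]]
wrist_force: [0.8, -0.3, 1.3]
gripper_width: 0.816
time_s: 10.48
tcp_pos: [0.4671, 0.031, 0.0465]
ee_rot: [[-0.002, 1.0, -0.002], [1.0, 0.002, -0.001], [-0.001, -0.002, -1.0]]
wrist_force: [0.2, -1.0, 0.6]
gripper_width: 0.807
time_s: 10.82
tcp_pos: [0.4677, 0.0305, 0.0489]
ee_rot: [[-0.0, 1.0, 0.003], [1.0, 0.0, 0.001], [0.001, 0.003, -1.0]]
wrist_force: [-0.3, 0.3, 0.2]
gripper_width: 0.801
```

```bash
python3 -m crank '[[0,0,0.001,0],[0,0,0,0],[0,0,0,0],[0,0,0,0],[0,0,0,0]]' 0.02;python3 -m crank '[[0,0,0,0],[0,0,0,0],[0,0,0,0],[0,0,0,0]]'; python3 -m crank '[[0,0,-0.02,0],[0,0,-0.03,0],[0,0,-0.04,0],[0,0,-0.03,0],[0,0,-0.02,0]]'; python3 -m crank '[[0,0,0,0],[0,0,0,0]]'
```

```text
time_s: 11.23
tcp_pos: [0.4667, 0.0299, 0.0466]
ee_rot: [[0.0, 1.0, 0.0], [1.0, -0.0, 0.0], [0.0, 0.0, -1.0]]
wrist_force: [-1.0, 0.4, -0.4]
gripper_width: 0.513
time_s: 11.57
tcp_pos: [0.4667, 0.0299, 0.0466]
ee_rot: [[-0.0, 1.0, 0.0], [1.0, 0.0, -0.0], [-0.0, 0.0, -1.0]]
wrist_force: [-0.3, 0.1, 1.4]
gripper_width: 0.477
time_s: 11.98
tcp_pos: [0.4676, 0.0302, 0.1898]
ee_rot: [[-0.0, 1.0, 0.004], [1.0, 0.0, 0.001], [0.001, 0.004, -1.0]]
wrist_force: [0.5, 0.0, -1.4]
gripper_width: 0.476
time_s: 12.15
tcp_pos: [0.4667, 0.0302, 0.1872]
ee_rot: [[0.0, 1.0, 0.002], [1.0, -0.0, 0.001], [0.001, 0.002, -1.0]]
wrist_force: [-0.2, -0.4, -2.0]
gripper_width: 0.473
```

```bash
python3 -m crank '[[0.036,0.0103,0,0],[0.036,0.0103,0,0],[0.036,0.0103,0,0],[0.036,0.0103,0,0],[0.036,0.0103,0,0]]';python3 -m crank '[[0.036,0.0103,0,0],[0.0368,0.0103,0,0],[0,0,0,0],[0,0,0,0],[0,0,0,0]]'; python3 -m crank '[[0,0,0.02,0],[0,0,0.02,0],[0,0,0.01,0],[0,0,0,0],[0,0,0,0]]';  python3 -m crank '[[0,0,0,0],[0,0,0,0],[0,0,0,0]]';python3 - <<'E'
from h import *
c=capture('scene');pickle.dump(c,open('s3.pkl','wb'));crop(c,220,70,320,150,'pics/s3.png',8)
c=capture('top');pickle.dump(c,open('t3.pkl','wb'));crop(c,120,170,220,270,'pics/t3.png',6)
E
```

```text
time_s: 12.57
tcp_pos: [0.5172, 0.211, 0.184]
ee_rot: [[0.0, 1.0, -0.004], [1.0, -0.0, -0.002], [-0.002, -0.004, -1.0]]
wrist_force: [1.4, -0.5, -0.2]
gripper_width: 0.477
time_s: 12.98
tcp_pos: [0.5375, 0.282, 0.184]
ee_rot: [[-0.0, 1.0, -0.004], [1.0, 0.0, -0.003], [-0.003, -0.004, -1.0]]
wrist_force: [-0.4, -0.2, -1.2]
gripper_width: 0.478
time_s: 13.4
tcp_pos: [0.5387, 0.2817, 0.1363]
ee_rot: [[0.001, 1.0, -0.001], [1.0, -0.001, -0.001], [-0.001, -0.001, -1.0]]
wrist_force: [0.4, -0.2, 0.1]
gripper_width: 0.474
time_s: 13.65
tcp_pos: [0.5392, 0.283, 0.1377]
ee_rot: [[0.0, 1.0, 0.002], [1.0, -0.0, 0.001], [0.001, 0.002, -1.0]]
wrist_force: [-0.3, 0.3, -0.3]
gripper_width: 0.479
```

View pics/s3.png

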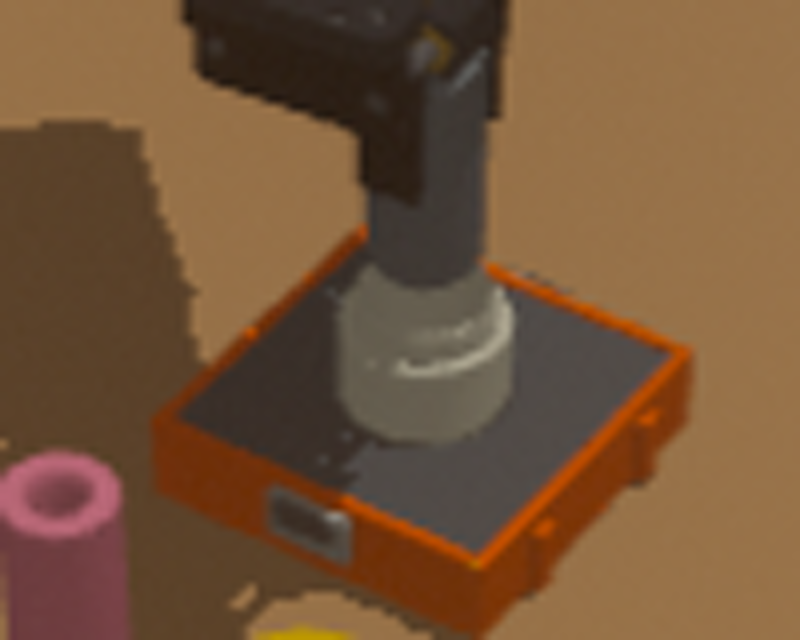

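The insert is centred over the base (columns 427 and 425 in the crop). Lowering.

```bash
python3 -m crank '[[0,0,0.008,0],[0,0,0.008,0],[0,0,0.004,0],[0,0,0,0],[0,0,0,0]]';python3 -m crank '[[0,0,0.008,0],[0,0,0.008,0],[0,0,0.004,0],[0,0,0,0],[0,0,0,0]]'; python3 -m crank '[[0,0,0.006,0],[0,0,0.003,0],[0,0,0,0],[0,0,0,0]]'
```

```text
time_s: 14.17
tcp_pos: [0.5385, 0.2825, 0.1158]
ee_rot: [[-0.0, 1.0, -0.001], [1.0, 0.0, -0.001], [-0.001, -0.001, -1.0]]
wrist_force: [-0.1, -1.0, -1.8]
gripper_width: 0.476
time_s: 14.58
tcp_pos: [0.5386, 0.2826, 0.096]
ee_rot: [[-0.0, 1.0, -0.001], [1.0, 0.0, -0.001], [-0.001, -0.001, -1.0]]
wrist_force: [0.0, -1.0, -0.7]
gripper_width: 0.472
time_s: 14.92
tcp_pos: [0.5387, 0.2826, 0.0873]
ee_rot: [[0.0, 1.0, -0.0], [1.0, -0.0, -0.0], [-0.0, -0.0, -1.0]]
wrist_force: [-0.6, -0.7, -0.8]
gripper_width: 0.478
```

```bash
python3 -m crank '[[0,0,0.002,0],[0,0,0.001,0],[0,0,0,0],[0,0,0,0]]';python3 -m crank '[[0,0,0.001,0],[0,0,0,0],[0,0,0,0],[0,0,0,0]]'
```

```text
time_s: 15.25
tcp_pos: [0.5388, 0.2828, 0.0846]
ee_rot: [[-0.0, 1.0, 0.0], [1.0, 0.0, 0.0], [0.0, 0.0, -1.0]]
wrist_force: [0.6, 0.2, 0.0]
gripper_width: 0.478
time_s: 15.58
tcp_pos: [0.539, 0.2829, 0.0845]
ee_rot: [[-0.0, 1.0, 0.001], [1.0, 0.0, 0.0], [0.0, 0.001, -1.0]]
wrist_force: [-2.4, 0.2, 5.9]
gripper_width: 0.475
```

Reached the floor (5.9 N, tip z 84.5 mm against the expected 84.6 mm). Release, rise and go to the purple tube.

```bash
python3 -m crank '[[0,0,-0.0005,0],[0,0,0,0],[0,0,0,0],[0,0,0,0],[0,0,0,0]]' 0.07; python3 -m crank '[[0,0,-0.02,0],[0,0,-0.035,0],[0,0,-0.04,0],[0,0,-0.04,0],[0,0,0,0]]'; python3 -m crank '[[-0.0409,-0.0012,0,0],[-0.0409,-0.0012,0,0],[-0.0409,-0.0012,0,0],[-0.0409,-0.0012,0,0],[-0.0409,-0.0012,0,0]]' 0.045; python3 -m crank '[[-0.0409,-0.0012,0,0],[-0.0409,-0.0012,0,0],[-0.0409,-0.0012,0,0],[-0.0409,-0.0012,0,0],[-0.0409,-0.0012,0,0]]';  python3 -m crank '[[-0.0409,-0.0012,0,0],[0,0,0,0],[0,0,0,0],[0,0,0,0]]'
python3 - <<'E'
from h import *
c=capture('scene');pickle.dump(c,open('s4.pkl','wb'));crop(c,220,70,320,150,'pics/s4.png',8);print(top_circle(c,.538,.2835,.021,.123))
for a in [(.522,-.247,.0085,.09)]: print(top_circle(c,*a))
crop(c,90,190,190,290,'pics/s4r.png',6)
c=capture('top');pickle.dump(c,open('t4.pkl','wb'));crop(c,120,170,220,270,'pics/t4.png',6);print(top_circle(c,.538,.2835,.021,.123))
E
```

```text
time_s: 16.0
tcp_pos: [0.5386, 0.2827, 0.0837]
ee_rot: [[0.0, 1.0, -0.0], [1.0, -0.0, -0.0], [-0.0, -0.0, -1.0]]
wrist_force: [-0.0, 0.1, -0.1]
gripper_width: 0.755
time_s: 16.42
tcp_pos: [0.5429, 0.285, 0.2288]
ee_rot: [[-0.002, 1.0, 0.015], [1.0, 0.001, 0.009], [0.009, 0.015, -1.0]]
wrist_force: [1.8, 0.6, 1.6]
gripper_width: 0.801
time_s: 16.83
tcp_pos: [0.5322, 0.0766, 0.2189]
ee_rot: [[-0.001, 1.0, 0.0], [1.0, 0.001, 0.0], [0.0, 0.0, -1.0]]
wrist_force: [1.5, -0.4, -0.2]
gripper_width: 0.551
time_s: 17.25
tcp_pos: [0.5263, -0.1281, 0.219]
ee_rot: [[-0.0, 1.0, 0.0], [1.0, 0.0, 0.0], [0.0, 0.0, -1.0]]
wrist_force: [0.6, 0.1, -0.2]
gripper_width: 0.52
time_s: 17.58
tcp_pos: [0.5253, -0.1672, 0.2186]
ee_rot: [[0.001, 1.0, -0.0], [1.0, -0.001, 0.0], [0.0, -0.0, -1.0]]
wrist_force: [-0.6, 0.4, 0.4]
gripper_width: 0.518
((540.5, 280.2, 25.7), array([539.5, 281.3]), 140)
((524.0, -250.6, 11.8), array([ 524. , -249.8]), 61)
((537.9, 281.9, 21.6), array([538.6, 282. ]), 171)
```

View pics/s4.png

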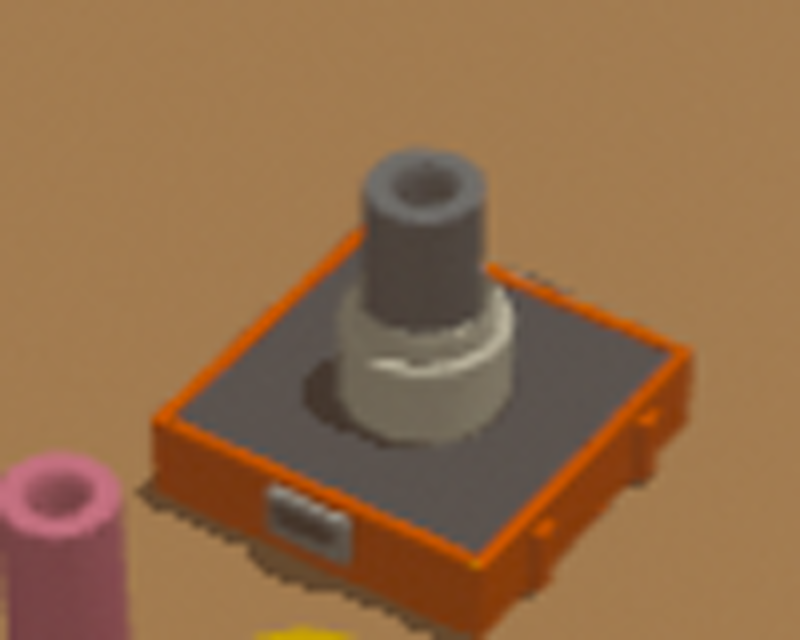

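View pics/t4.png

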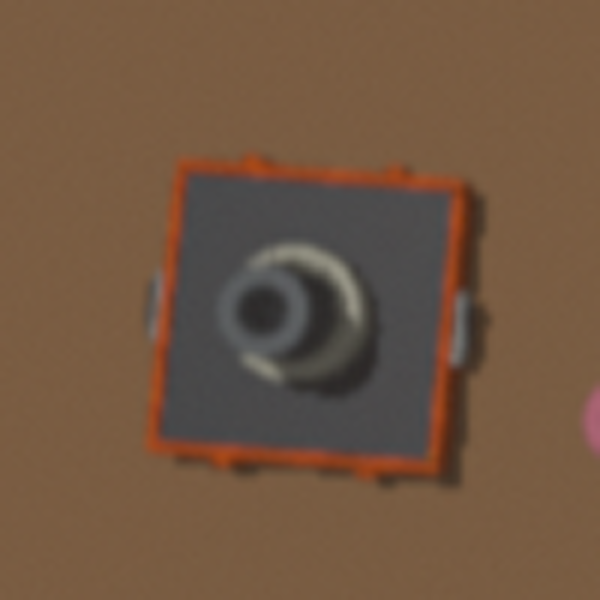

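View pics/s4r.png

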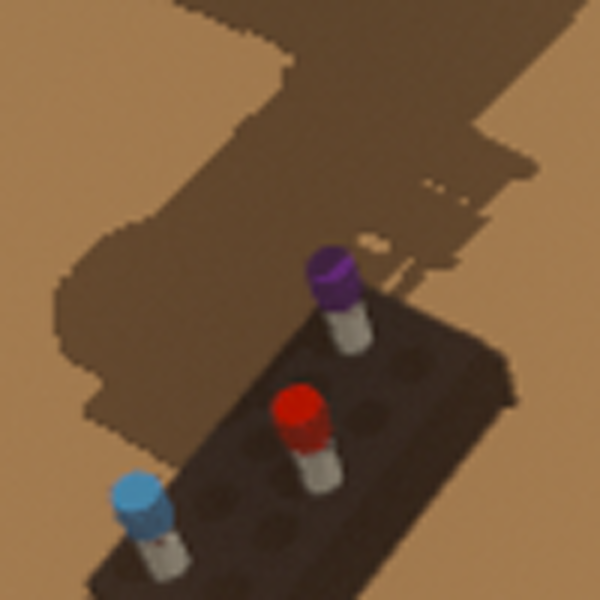

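The insert stands upright in the base. Purple tube at (.523,-.249), now approaching.

```bash
python3 -m crank '[[-0.0272,-0.001,0,0],[-0.0272,-0.001,0,0],[-0.0272,0,0.02,0],[0,0,0.03,0],[0,0,0.02,0]]' ; python3 -m crank '[[0,0,0,0],[0,0,0,0],[0,0,0,0]]'
python3 - <<'E'
from h import *
c=capture('scene');crop(c,90,190,190,290,'pics/s5r.png',6)
E
```

```text
time_s: 18.1
tcp_pos: [0.5232, -0.2481, 0.1471]
ee_rot: [[0.0, 1.0, -0.001], [1.0, -0.0, 0.001], [0.001, -0.001, -1.0]]
wrist_force: [-0.9, -0.5, -0.8]
gripper_width: 0.515
time_s: 18.35
tcp_pos: [0.525, -0.2481, 0.1506]
ee_rot: [[-0.002, 1.0, 0.002], [1.0, 0.002, -0.001], [-0.001, 0.002, -1.0]]
wrist_force: [0.7, -0.9, 0.7]
gripper_width: 0.52
```

View pics/s5r.png

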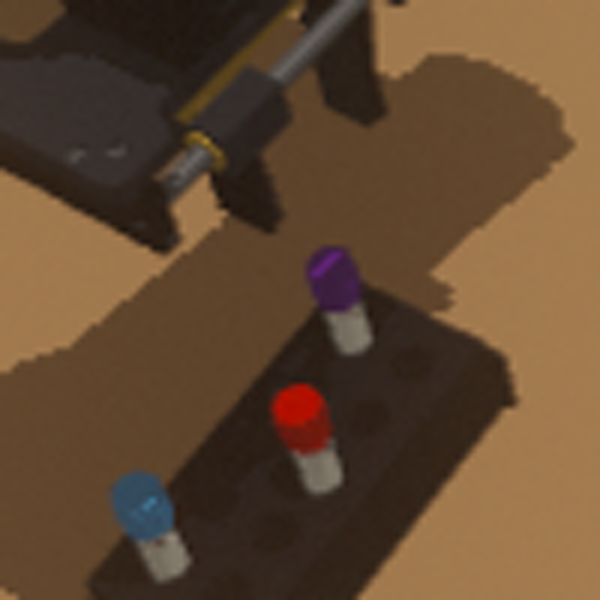

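```bash
python3 -m crank '[[-0.0007,-0.001,0.025,0],[0,0,0.03,0],[0,0,0.02,0],[0,0,0.01,0],[0,0,0,0]]' ; python3 -m crank '[[0,0,0,0],[0,0,0,0],[0,0,0,0]]'; python3 -m crank '[[0,0,0.002,0],[0,0,0,0],[0,0,0,0]]';python3 - <<'E'
from h import *
c=capture('scene');crop(c,90,190,190,290,'pics/s6r.png',6)
E
```

```text
time_s: 18.82
tcp_pos: [0.5221, -0.2489, 0.0631]
ee_rot: [[-0.001, 1.0, -0.002], [1.0, 0.001, 0.0], [0.0, -0.002, -1.0]]
wrist_force: [0.3, 0.4, -0.1]
gripper_width: 0.518
time_s: 19.07
tcp_pos: [0.5239, -0.2497, 0.066]
ee_rot: [[-0.001, 1.0, 0.004], [1.0, 0.001, -0.001], [-0.001, 0.004, -1.0]]
wrist_force: [0.3, 0.0, -0.8]
gripper_width: 0.518
time_s: 19.32
tcp_pos: [0.5227, -0.2495, 0.0624]
ee_rot: [[0.0, 1.0, 0.001], [1.0, -0.0, -0.0], [-0.0, 0.001, -1.0]]
wrist_force: [-0.2, -1.1, -1.1]
gripper_width: 0.518
```

View pics/s6r.png

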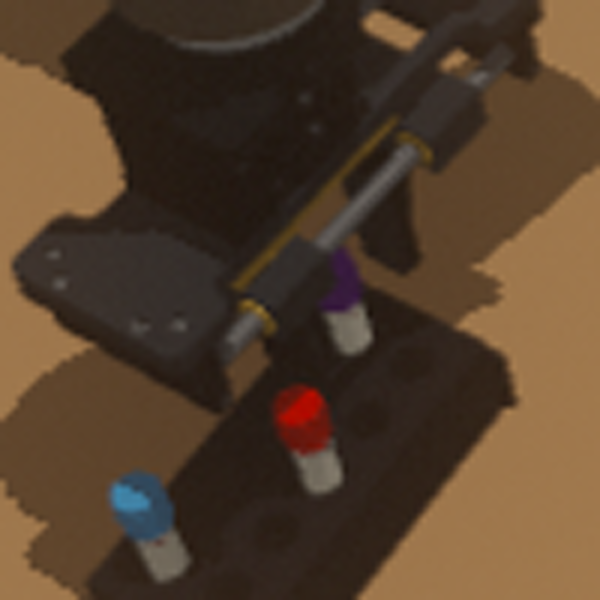

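Fingers straddle the purple cap (340,290), red and blue are clear. Close and lift.

```bash
python3 -m crank '[[0,0,0,0],[0,0,0,0],[0,0,0,0],[0,0,0,0],[0,0,0,0]]' 0.005; python3 -m crank '[[0,0,0,0],[0,0,0,0],[0,0,0,0]]'; python3 -m crank '[[0,0,-0.01,0],[0,0,-0.015,0],[0,0,-0.02,0],[0,0,-0.03,0],[0,0,-0.04,0]]'; python3 -m crank '[[0,0,-0.04,0],[0,0,-0.03,0],[0,0,-0.01,0],[0,0,0,0]]';python3 - <<'E'
from h import *
c=capture('scene');crop(c,70,150,190,290,'pics/s7r.png',4)
E
```

```text
time_s: 19.78
tcp_pos: [0.5226, -0.2495, 0.062]
ee_rot: [[-0.0, 1.0, -0.0], [1.0, 0.0, -0.0], [-0.0, -0.0, -1.0]]
wrist_force: [-0.0, -0.1, 0.4]
gripper_width: 0.227
time_s: 20.03
tcp_pos: [0.5225, -0.2495, 0.062]
ee_rot: [[0.0, 1.0, -0.0], [1.0, -0.0, 0.0], [0.0, -0.0, -1.0]]
wrist_force: [-0.4, 0.2, 0.3]
gripper_width: 0.178
time_s: 20.45
tcp_pos: [0.5207, -0.2489, 0.1765]
ee_rot: [[0.0, 1.0, -0.005], [1.0, -0.0, 0.002], [0.002, -0.005, -1.0]]
wrist_force: [1.7, 0.1, -0.5]
gripper_width: 0.184
time_s: 20.78
tcp_pos: [0.524, -0.2499, 0.2616]
ee_rot: [[-0.0, 1.0, 0.008], [1.0, 0.0, -0.002], [-0.002, 0.008, -1.0]]
wrist_force: [-0.1, -0.4, -0.2]
gripper_width: 0.186
```

View pics/s7r.png

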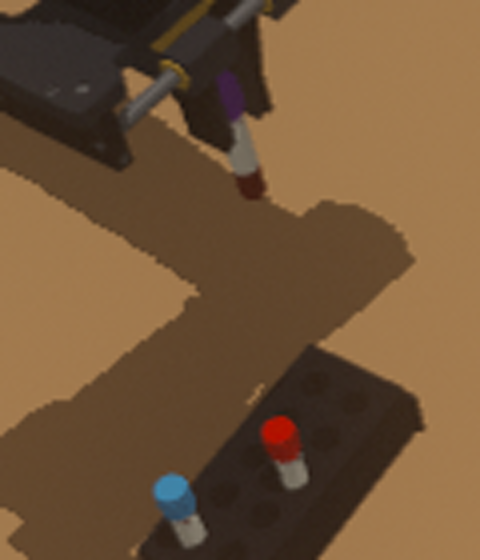

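```bash
python3 -m crank '[[0.0409,0.0012,0,0],[0.0409,0.0012,0,0],[0.0409,0.0012,0,0],[0.0409,0.0012,0,0],[0.0409,0.0012,0,0]]' |grep tcp; python3 -m crank '[[0.0409,0.0012,0,0],[0.0409,0.0012,0,0],[0.0409,0.0012,0,0],[0.0409,0.0012,0,0],[0.0409,0.0012,0,0]]'|grep tcp;python3 -m crank '[[0.0409,0.0012,0,0],[0.0409,0.0012,0,0],[0.0409,0.0012,0,0],[0,0,0,0],[0,0,0,0]]'; python3 -m crank '[[0,0,0.02,0],[0,0,0.02,0],[0,0,0.01,0],[0,0,0,0],[0,0,0,0]]'; python3 -m crank '[[0,0,0,0],[0,0,0,0],[0,0,0,0],[0,0,0,0]]'
```

```text
tcp_pos: [0.5269, -0.0434, 0.2546]
tcp_pos: [0.5329, 0.1611, 0.2546]
time_s: 22.08
tcp_pos: [0.5367, 0.2838, 0.2535]
ee_rot: [[-0.003, 1.0, -0.005], [1.0, 0.003, -0.004], [-0.004, -0.005, -1.0]]
wrist_force: [0.5, -0.9, -0.4]
gripper_width: 0.18
time_s: 22.5
tcp_pos: [0.5381, 0.2811, 0.2064]
ee_rot: [[0.001, 1.0, -0.001], [1.0, -0.001, -0.002], [-0.002, -0.001, -1.0]]
wrist_force: [0.2, 0.1, 0.1]
gripper_width: 0.182
time_s: 22.83
tcp_pos: [0.5384, 0.2824, 0.2079]
ee_rot: [[0.0, 1.0, 0.001], [1.0, -0.0, 0.001], [0.001, 0.001, -1.0]]
wrist_force: [-0.3, -0.2, 0.1]
gripper_width: 0.183
```

```bash
python3 -m crank '[[0,0,0.01,0],[0,0,0.012,0],[0,0,0.003,0],[0,0,0,0],[0,0,0,0]]'; python3 -m crank '[[0,0,0,0],[0,0,0,0],[0,0,0,0],[0,0,0,0]]';python3 - <<'E'
from h import *
c=capture('scene');crop(c,240,60,310,130,'pics/s8.png',8)
c=capture('top');crop(c,120,170,220,270,'pics/t8.png',6)
E
```

```text
time_s: 23.25
tcp_pos: [0.5382, 0.2823, 0.1819]
ee_rot: [[-0.0, 1.0, -0.0], [1.0, 0.0, -0.0], [-0.0, -0.0, -1.0]]
wrist_force: [0.5, -0.2, -0.4]
gripper_width: 0.183
time_s: 23.58
tcp_pos: [0.5383, 0.2824, 0.1825]
ee_rot: [[-0.0, 1.0, 0.001], [1.0, 0.0, 0.0], [0.0, 0.001, -1.0]]
wrist_force: [0.8, -0.2, -0.6]
gripper_width: 0.177
```

View pics/s8.png

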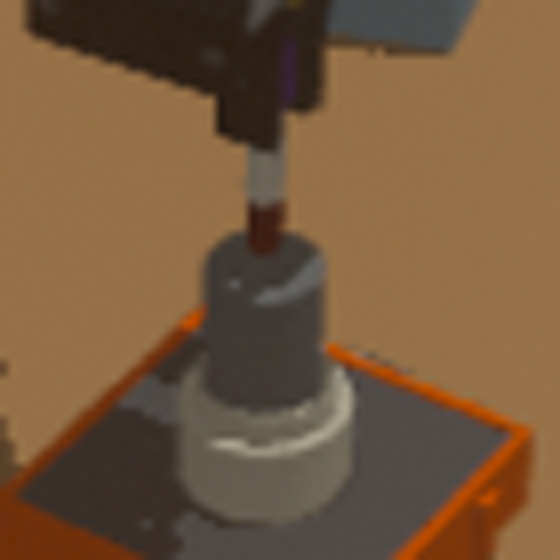

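Tube and insert are aligned (both at column 265). Lowering in steps.

```bash
python3 -m crank '[[0,0,0.006,0],[0,0,0.006,0],[0,0,0.004,0],[0,0,0,0],[0,0,0,0]]';python3 -m crank '[[0,0,0.005,0],[0,0,0.005,0],[0,0,0.002,0],[0,0,0,0],[0,0,0,0]]'; python3 -m crank '[[0,0,0.006,0],[0,0,0.006,0],[0,0,0.004,0],[0,0,0,0],[0,0,0,0]]'
```

```text
time_s: 24.1
tcp_pos: [0.538, 0.2821, 0.1654]
ee_rot: [[-0.0, 1.0, -0.001], [1.0, 0.0, -0.001], [-0.001, -0.001, -1.0]]
wrist_force: [0.4, -0.2, -0.0]
gripper_width: 0.183
time_s: 24.52
tcp_pos: [0.5381, 0.2822, 0.1539]
ee_rot: [[-0.0, 1.0, -0.0], [1.0, 0.0, -0.0], [-0.0, -0.0, -1.0]]
wrist_force: [0.4, 0.1, 0.4]
gripper_width: 0.186
time_s: 24.93
tcp_pos: [0.538, 0.2821, 0.1375]
ee_rot: [[0.0, 1.0, -0.001], [1.0, -0.0, -0.001], [-0.001, -0.001, -1.0]]
wrist_force: [0.5, -0.3, 0.7]
gripper_width: 0.186
```

```bash
python3 -m crank '[[0,0,0.002,0],[0,0,0.001,0],[0,0,0,0],[0,0,0,0]]';python3 -m crank '[[0,0,0.001,0],[0,0,0,0],[0,0,0,0],[0,0,0,0]]';python3 -m crank '[[0,0,0.001,0],[0,0,0,0],[0,0,0,0],[0,0,0,0]]'
```

```text
time_s: 25.27
tcp_pos: [0.5382, 0.2823, 0.1351]
ee_rot: [[-0.0, 1.0, 0.0], [1.0, 0.0, 0.0], [0.0, 0.0, -1.0]]
wrist_force: [-0.2, -0.6, -0.4]
gripper_width: 0.183
time_s: 25.6
tcp_pos: [0.5382, 0.2823, 0.1341]
ee_rot: [[0.0, 1.0, 0.0], [1.0, -0.0, 0.0], [0.0, 0.0, -1.0]]
wrist_force: [0.4, 0.5, -1.0]
gripper_width: 0.185
time_s: 25.93
tcp_pos: [0.5381, 0.2822, 0.133]
ee_rot: [[0.0, 1.0, -0.0], [1.0, -0.0, -0.0], [-0.0, -0.0, -1.0]]
wrist_force: [-0.3, 0.0, -0.8]
gripper_width: 0.18
```

```bash
python3 -m crank '[[0,0,0.0007,0],[0,0,0,0],[0,0,0,0],[0,0,0,0]]'|egrep 'tcp|force';python3 -m crank '[[0,0,0.0007,0],[0,0,0,0],[0,0,0,0],[0,0,0,0]]'|egrep 'tcp|force'
```

```text
tcp_pos: [0.5385, 0.2823, 0.1329]
wrist_force: [-0.4, -0.5, 4.5]
tcp_pos: [0.5388, 0.2825, 0.1329]
wrist_force: [-0.3, -0.2, 5.5]
```

```bash
python3 -m crank '[[0,0,-0.001,0],[0,0,0,0],[0,0,0,0],[0,0,0,0],[0,0,0,0]]' 0.05;python3 -m crank '[[0,0,-0.015,0],[0,0,-0.03,0],[0,0,-0.03,0],[0,0,-0.03,0],[0,0,0,0]]' 0.087;python3 -m crank '[[-0.036,0.0136,0,0],[-0.036,0.0136,0,0],[-0.036,0.0136,0,0],[-0.036,0.0136,0,0],[-0.036,0.0136,0,0]]'; python3 -m crank '[[-0.037,0.0136,0,0],[0,0,0,0],[0,0,0,0],[0,0,0,0]]';python3 - <<'E'
from h import *
c=capture('scene');crop(c,230,60,310,140,'pics/s9.png',7);print(top_circle(c,.62,.065,.031,.104));print(top_circle(c,.538,.2825,.0085,.161));P=cloud(c)
c=capture('top');crop(c,120,170,220,270,'pics/t9.png',6);print(top_circle(c,.538,.2825,.0085,.161))
E
```

```text
time_s: 27.02
tcp_pos: [0.5379, 0.2821, 0.1321]
ee_rot: [[0.0, 1.0, -0.001], [1.0, -0.0, -0.001], [-0.001, -0.001, -1.0]]
wrist_force: [0.1, -0.1, 0.3]
gripper_width: 0.478
time_s: 27.43
tcp_pos: [0.5411, 0.2839, 0.2449]
ee_rot: [[-0.001, 1.0, 0.011], [1.0, 0.001, 0.007], [0.007, 0.011, -1.0]]
wrist_force: [0.0, 1.1, 1.8]
gripper_width: 0.858
time_s: 27.85
tcp_pos: [0.6063, 0.1007, 0.2373]
ee_rot: [[-0.001, 1.0, -0.0], [1.0, 0.001, 0.0], [0.0, -0.0, -1.0]]
wrist_force: [-0.1, 0.1, -0.3]
gripper_width: 0.998
time_s: 28.18
tcp_pos: [0.6196, 0.0652, 0.2371]
ee_rot: [[0.001, 1.0, -0.001], [1.0, -0.001, 0.0], [0.0, -0.001, -1.0]]
wrist_force: [0.6, -0.3, -0.8]
gripper_width: 0.998
((621.6, 63.7, 34.0), array([620.5,  64.1]), 383)
((549.0, 277.5, 4.6), array([555.2, 279.5]), 4)Traceback (most recent call last):
  File "<stdin>", line 3, in <module>
  File "h.py", line 22, in top_circle
    hull=cv2.convexHull(p[:,:2].astype(np.float32)*1000)[:,0]
         ~~~~~~~~~~~~~~~~~~~~~~~~~~~~~~~~~~~~~~~~~~~~~~~^^^^^
TypeError: 'NoneType' object is not subscriptable
```

View pics/s9.png

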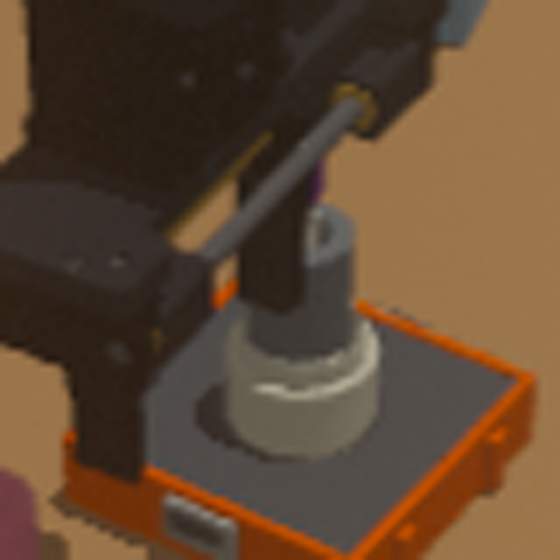

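View pics/t9.png

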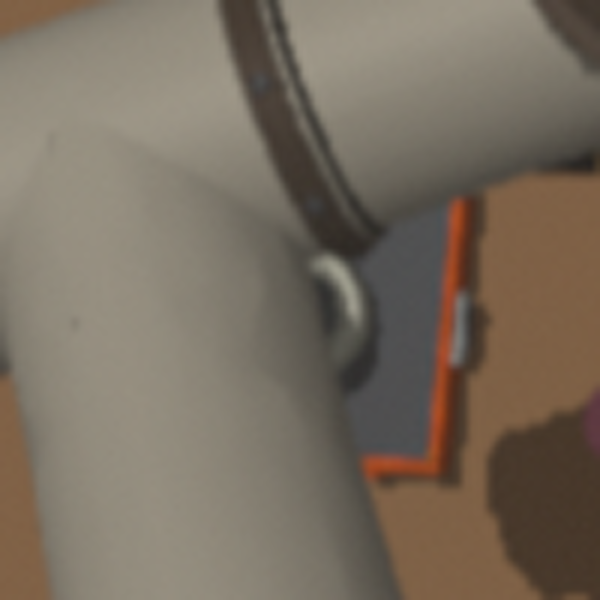

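The tube stands in the insert, partly hidden by the gripper. I'll look again from lower down.

```bash
python3 -m crank '[[0,0,0.025,0],[0,0,0.035,0],[0,0,0.025,0],[0,0,0.01,0],[0,0,0,0]]';python3 -m crank '[[0,0,0,0],[0,0,0,0],[0,0,0,0]]';python3 - <<'E'
from h import *
c=capture('scene');crop(c,210,60,310,200,'pics/s10.png',4)
E
```

```text
time_s: 28.7
tcp_pos: [0.6179, 0.066, 0.1399]
ee_rot: [[-0.002, 1.0, -0.006], [1.0, 0.002, -0.002], [-0.002, -0.006, -1.0]]
wrist_force: [0.7, 0.2, -0.9]
gripper_width: 0.999
time_s: 28.95
tcp_pos: [0.621, 0.0659, 0.1449]
ee_rot: [[-0.001, 1.0, 0.004], [1.0, 0.001, 0.001], [0.001, 0.004, -1.0]]
wrist_force: [-0.1, -0.3, 0.1]
gripper_width: 0.998
```

View pics/s10.png

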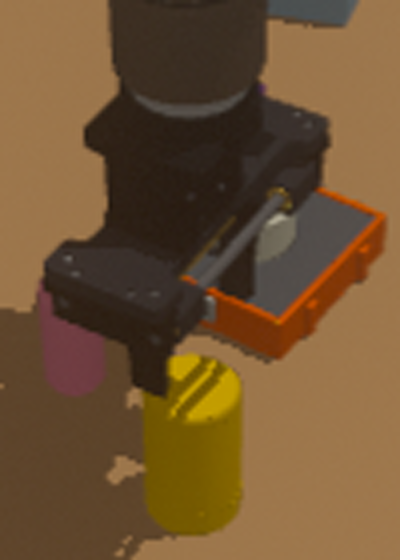

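```bash
python3 -m crank '[[0,0,0.025,0],[0,0,0.03,0],[0,0,0.025,0],[0,0,0.012,0],[0,0,0,0]]';python3 -m crank '[[0,0,0,0],[0,0,0,0],[0,0,0,0],[0,0,0,0],[0,0,0,0]]';python3 -m crank '[[0,0,0,0],[0,0,0,0],[0,0,0,0],[0,0,0,0],[0,0,0,0]]' 0.045;python3 -m crank '[[0,0,0,0],[0,0,0,0],[0,0,0,0]]';python3 - <<'E'
from h import *
c=capture('scene');crop(c,210,60,310,200,'pics/s11.png',4)
E
```

```text
time_s: 29.42
tcp_pos: [0.6182, 0.0647, 0.0483]
ee_rot: [[0.001, 1.0, -0.005], [1.0, -0.001, -0.001], [-0.001, -0.005, -1.0]]
wrist_force: [0.2, -0.5, -0.3]
gripper_width: 1.0
time_s: 29.83
tcp_pos: [0.6204, 0.0654, 0.0519]
ee_rot: [[-0.0, 1.0, 0.002], [1.0, 0.0, 0.001], [0.001, 0.002, -1.0]]
wrist_force: [-0.4, 0.6, -0.1]
gripper_width: 1.001
time_s: 30.25
tcp_pos: [0.6198, 0.0653, 0.0506]
ee_rot: [[-0.0, 1.0, 0.0], [1.0, 0.0, 0.0], [0.0, 0.0, -1.0]]
wrist_force: [0.4, 1.0, 0.1]
gripper_width: 0.705
time_s: 30.5
tcp_pos: [0.6198, 0.0654, 0.0506]
ee_rot: [[-0.0, 1.0, 0.0], [1.0, 0.0, 0.0], [0.0, 0.0, -1.0]]
wrist_force: [0.2, 0.3, 0.6]
gripper_width: 0.695
```

View pics/s11.png

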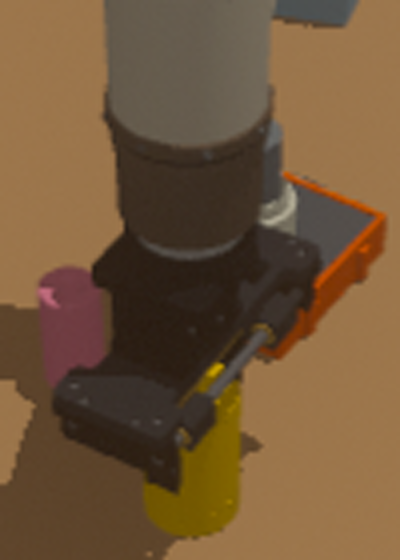

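```bash
python3 -m crank '[[0,0,-0.02,0],[0,0,-0.035,0],[0,0,-0.04,0],[0,0,-0.04,0],[0,0,-0.04,0]]';python3 -m crank '[[0,0,-0.03,0],[0,0,-0.01,0],[0,0,0,0],[0,0,0,0],[0,0,0,0]]';python3 - <<'E'
from h import *
c=capture('scene');crop(c,200,40,310,170,'pics/s12.png',4);P=cloud(c)
E
```

```text
time_s: 30.97
tcp_pos: [0.6191, 0.065, 0.2271]
ee_rot: [[0.0, 1.0, -0.001], [1.0, -0.0, -0.0], [-0.0, -0.001, -1.0]]
wrist_force: [1.6, 0.5, 0.1]
gripper_width: 0.703
time_s: 31.38
tcp_pos: [0.6184, 0.0651, 0.2628]
ee_rot: [[0.0, 1.0, -0.005], [1.0, -0.0, -0.001], [-0.001, -0.005, -1.0]]
wrist_force: [0.4, -0.4, -0.9]
gripper_width: 0.699
```

View pics/s12.png

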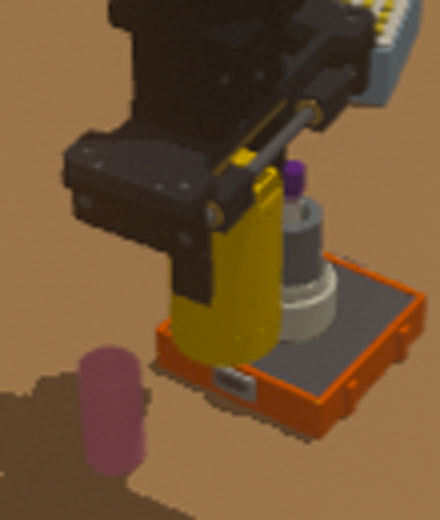

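The tube stands upright in the insert (crop (293,180)). I'll carry the cover over at mouth height 0.21.

```bash
python3 -m crank '[[0.031,-0.0115,0,0],[0.031,-0.0115,0,0],[0.031,-0.0115,0,0],[0.031,-0.0115,0,0],[0.031,-0.0115,0,0]]';python3 -m crank '[[0.031,-0.0115,0,0],[0.031,-0.0115,0,0],[0,0,0,0],[0,0,0,0],[0,0,0,0]]';python3 -m crank '[[0,0,0.015,0],[0,0,0.015,0],[0,0,0,0],[0,0,0,0],[0,0,0,0]]';python3 -m crank '[[0,0,0,0],[0,0,0,0],[0,0,0,0],[0,0,0,0]]';python3 - <<'E'
from h import *
c=capture('scene');crop(c,220,40,320,140,'pics/s13.png',6)
E
```

```text
time_s: 31.85
tcp_pos: [0.5609, 0.221, 0.2633]
ee_rot: [[0.0, 1.0, -0.004], [1.0, -0.0, -0.002], [-0.002, -0.004, -1.0]]
wrist_force: [0.4, 0.4, -0.9]
gripper_width: 0.701
time_s: 32.27
tcp_pos: [0.5388, 0.2819, 0.264]
ee_rot: [[-0.0, 1.0, -0.002], [1.0, 0.0, -0.002], [-0.002, -0.002, -1.0]]
wrist_force: [-0.2, 0.1, -0.4]
gripper_width: 0.696
time_s: 32.68
tcp_pos: [0.54, 0.2815, 0.2362]
ee_rot: [[0.001, 1.0, 0.001], [1.0, -0.001, -0.0], [-0.0, 0.001, -1.0]]
wrist_force: [0.4, 0.3, -0.5]
gripper_width: 0.697
time_s: 33.02
tcp_pos: [0.5394, 0.2823, 0.2362]
ee_rot: [[-0.0, 1.0, 0.001], [1.0, 0.0, 0.001], [0.001, 0.001, -1.0]]
wrist_force: [-0.0, 0.0, -0.4]
gripper_width: 0.7
```

View pics/s13.png

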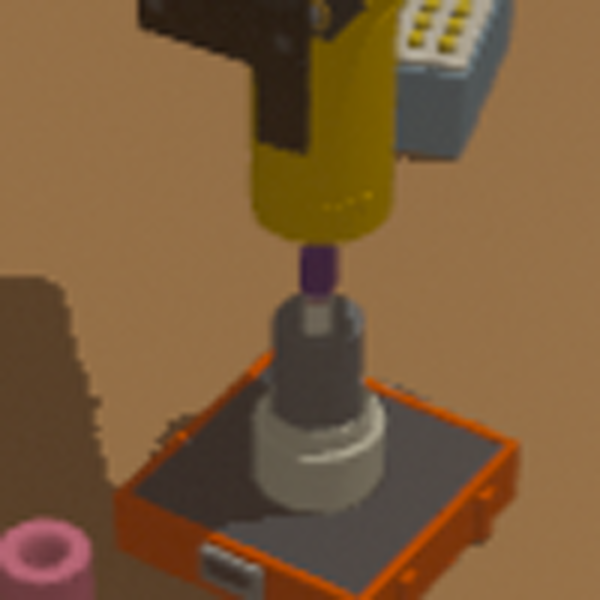

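Run:
```python
from h import *
c=pickle.load(open('s4.pkl','rb'));T=np.linalg.inv(c['world_from_camera'])
for z in(.045,.066,.09,.123,.155,.19,.23):
    p=T@[.5385,.2825,z,1];u=p[0]/p[2]*c['fx']+c['cx'];v=p[1]/p[2]*c['fy']+c['cy'];print(z,round((u-220+.5)*6-.5,1),round((v-40+.5)*6-.5,1))
```

```text
0.045 316.9 457.3
0.066 317.5 422.4
0.09 318.3 381.5
0.123 319.3 323.4
0.155 320.4 264.8
0.19 321.6 198.1
0.23 323.0 118.2
```

Projected axis against picture: everything lies within 1 mm or so. Lowering the cover.

```bash
python3 -m crank '[[-0.0002,-0.0005,0.01,0],[0,0,0.012,0],[0,0,0.012,0],[0,0,0.006,0],[0,0,0,0]]';python3 -m crank '[[0,0,0.012,0],[0,0,0.012,0],[0,0,0.012,0],[0,0,0.006,0],[0,0,0,0]]';python3 -m crank '[[0,0,0.008,0],[0,0,0.006,0],[0,0,0.002,0],[0,0,0,0],[0,0,0,0]]'
python3 - <<'E'
from h import *
c=capture('scene');crop(c,220,40,320,140,'pics/s14.png',6)
E
```

```text
time_s: 33.48
tcp_pos: [0.5377, 0.2814, 0.1933]
ee_rot: [[0.0, 1.0, -0.004], [1.0, -0.0, -0.002], [-0.002, -0.004, -1.0]]
wrist_force: [-0.8, -0.4, -0.5]
gripper_width: 0.699
time_s: 33.9
tcp_pos: [0.5382, 0.2816, 0.1524]
ee_rot: [[0.0, 1.0, -0.002], [1.0, -0.0, -0.002], [-0.002, -0.002, -1.0]]
wrist_force: [-0.6, 0.7, -0.3]
gripper_width: 0.702
time_s: 34.32
tcp_pos: [0.5389, 0.2821, 0.1378]
ee_rot: [[-0.0, 1.0, 0.0], [1.0, 0.0, 0.0], [0.0, 0.0, -1.0]]
wrist_force: [0.4, 0.6, -1.2]
gripper_width: 0.699
```

View pics/s14.png

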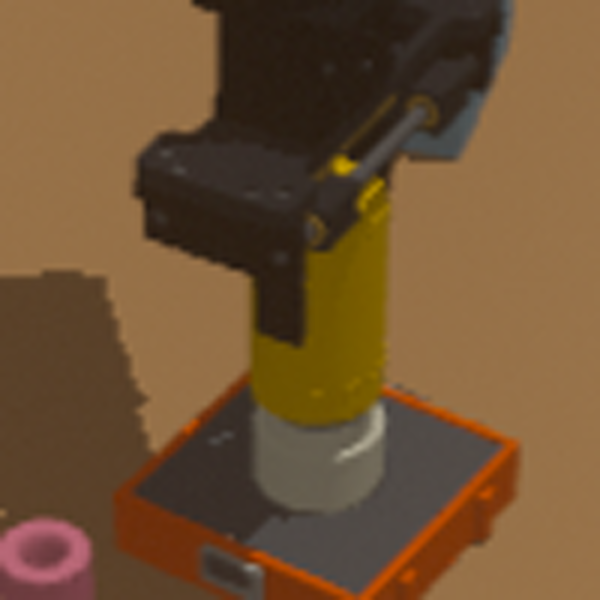

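Well aligned: cover spans columns 251–387, body 253–385. Continuing.

```bash
python3 -m crank '[[0,0,0.004,0],[0,0,0.004,0],[0,0,0.003,0],[0,0,0,0],[0,0,0,0]]';python3 -m crank '[[0,0,0.004,0],[0,0,0.002,0],[0,0,0.001,0],[0,0,0,0],[0,0,0,0]]';python3 -m crank '[[0,0,0.002,0],[0,0,0,0],[0,0,0,0],[0,0,0,0]]'
```

```text
time_s: 34.78
tcp_pos: [0.5386, 0.2819, 0.1263]
ee_rot: [[-0.0, 1.0, -0.001], [1.0, 0.0, -0.001], [-0.001, -0.001, -1.0]]
wrist_force: [-0.1, -0.1, 0.2]
gripper_width: 0.699
time_s: 35.2
tcp_pos: [0.5388, 0.282, 0.1196]
ee_rot: [[-0.0, 1.0, -0.0], [1.0, 0.0, -0.0], [-0.0, -0.0, -1.0]]
wrist_force: [1.3, -0.5, -1.0]
gripper_width: 0.698
time_s: 35.53
tcp_pos: [0.5388, 0.282, 0.1177]
ee_rot: [[-0.0, 1.0, 0.0], [1.0, 0.0, 0.0], [0.0, 0.0, -1.0]]
wrist_force: [0.2, 0.4, -1.3]
gripper_width: 0.699
```

```bash
python3 -m crank '[[0,0,0.001,0],[0,0,0,0],[0,0,0,0],[0,0,0,0]]'|egrep 'tcp|force';python3 -m crank '[[0,0,0.001,0],[0,0,0,0],[0,0,0,0],[0,0,0,0]]'|egrep 'tcp|force'
```

```text
tcp_pos: [0.5387, 0.282, 0.1166]
wrist_force: [0.2, 0.7, -0.8]
tcp_pos: [0.5389, 0.2821, 0.1165]
wrist_force: [-2.5, 0.1, 5.2]
```

Contact at 0.1165, as expected (0.1166). Release and back off.

```bash
python3 -m crank '[[0,0,-0.0005,0],[0,0,0,0],[0,0,0,0],[0,0,0,0],[0,0,0,0]]' 0.087;python3 -m crank '[[0,0,0,0],[0,0,-0.02,0],[0,0,-0.035,0],[0,0,-0.04,0],[0,0,-0.03,0]]';python3 -m crank '[[-0.04,-0.005,0,0],[-0.04,-0.005,0,0],[-0.04,-0.005,0,0],[-0.04,-0.005,0,0],[-0.04,-0.005,0,0]]';python3 -m crank '[[-0.04,-0.005,0,0],[-0.04,-0.005,0,0],[-0.02,0,0,0],[0,0,0,0],[0,0,0,0]]';python3 - <<'E'
from h import *
c=capture('scene');cv2.imwrite('pics/s15f.png',c['pixels'][:,:,::-1]);crop(c,230,50,320,140,'pics/s15.png',6);print(top_circle(c,.538,.2825,.031,.17))
c=capture('top');crop(c,120,140,420,270,'pics/t15.png',2);print(top_circle(c,.538,.2825,.031,.17))
P=cloud(c);m=box(P,c['depth'],.538,.282,.02,.1,.3);print(np.median(P[m][:,2]),P[m][:,2].std())
E
```

```text
time_s: 36.62
tcp_pos: [0.5387, 0.282, 0.1158]
ee_rot: [[0.0, 1.0, -0.0], [1.0, -0.0, -0.0], [-0.0, -0.0, -1.0]]
wrist_force: [0.0, -0.3, -0.2]
gripper_width: 0.967
time_s: 37.03
tcp_pos: [0.5394, 0.2822, 0.2441]
ee_rot: [[-0.0, 1.0, 0.002], [1.0, 0.0, 0.001], [0.001, 0.002, -1.0]]
wrist_force: [1.0, 1.0, 0.8]
gripper_width: 0.996
time_s: 37.45
tcp_pos: [0.5131, 0.0804, 0.2413]
ee_rot: [[-0.001, 1.0, 0.0], [1.0, 0.001, 0.0], [0.0, 0.0, -1.0]]
wrist_force: [0.7, 0.2, 0.8]
gripper_width: 0.996
time_s: 37.87
tcp_pos: [0.5036, -0.019, 0.2412]
ee_rot: [[0.002, 1.0, 0.0], [1.0, -0.002, 0.0], [0.0, 0.0, -1.0]]
wrist_force: [0.5, -0.4, 0.7]
gripper_width: 1.0
((541.1, 277.7, 35.4), array([540.1, 278.3]), 298)
((538.3, 280.1, 31.2), array([538.2, 280.2]), 461)
0.17010870992832494 0.0017408346423559349
```

View pics/s15.png

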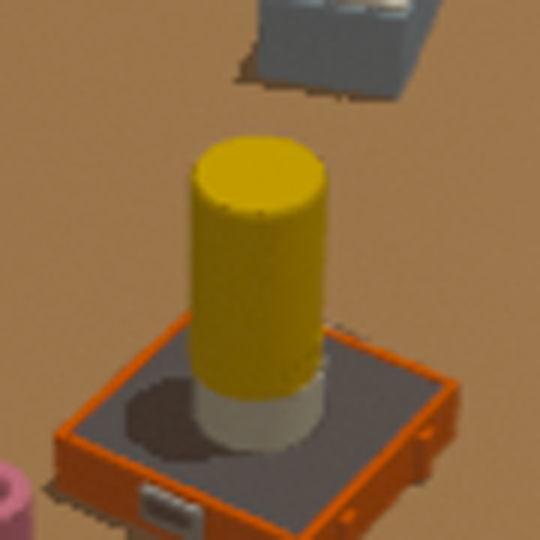

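View pics/s15f.png

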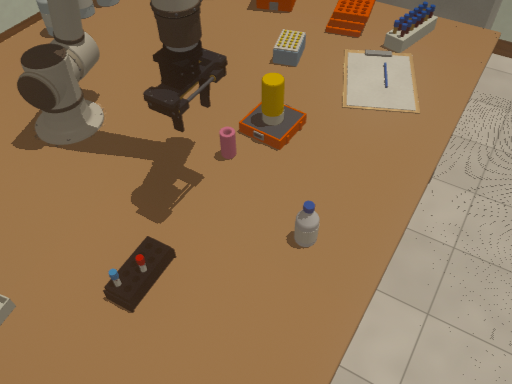

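The cover sits upright on the shoulder (crop (258,390)), its top flat at 0.170 m as expected. The red and blue tubes, the bottle and the pink part are where they were.

```bash
python3 -c "
from station import finish_job
print(finish_job())"
```

```text
the job is handed in; nothing more can be done
None
```

I built up the canister in the carrier's well in the order asked: white base, grey insert, purple tube, then yellow cover. I handed the job in at about 38 s of the 112 s allowed; no verdict is reported.

**Seating:**
- **Insert, tube and cover:** I lowered each until it touched down, at 4.5 to 5.9 N. All three stopped within about 1 mm of the height expected for fully home.
- **Base:** It gave no clear force when it touched down. Its bore floor measured 37.7 mm above the bench, against 38 mm when seated.

**Last checks:**
- **Cover:** Its top measured 170.1 mm above the bench, against 170 mm when fully home. In the picture it stands upright on the shoulder.
- **Tube:** It was upright in the insert when last seen, just before the cover went on.
- **Other things:** The red and blue tubes, the bottle and the pink look-alike look undisturbed in the last scene picture.
- **Disagreement:** The two cameras differed by about 2 mm in sideways position throughout, consistent with the stated calibration and within the clearances. No check failed.

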